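# Load and latch a wine sample in the analyser

## Task

One of the two carriers on the wine analyser's deck bears an upright sample vial. With the fingertips, push that carrier along its channel, fully home against the end stop, then flip the lever of the same station past its centre so that it snaps closed over the carrier. Only push, do not lift anything, and leave the plain carrier, the other lever and everything else on the table as they are.

Things in the scene. Friction and masses are not known exactly. Their poses are not given: they have to be found in the camera images.
- analyser: Fixed benchtop analyser, a low box 280 mm deep, 420 mm wide. Origin on the table under the midpoint between the two lever hinges; x along the channels towards their end stops (away from the robot), y left, z up. Flat deck 90 mm above the table from x = -145 to 55 mm, then a hump 20 mm higher to 130 mm. A channel at y = +80 (left) and at -80 mm (right).
- stop_left (a point): End stop of the left channel: this point is the foot of its face, at deck height on the channel's centre line (analyser x = 45, y = +80 mm). The stop is 30 mm high. The channel runs from it 180 mm back towards the robot, 44 mm wide between rails 10 mm high and 5 mm thick.
- stop_right (a point): End stop of the right channel: this point is the foot of its face, at deck height on the channel's centre line (analyser x = 45, y = -80 mm). The stop is 30 mm high. The channel runs from it 180 mm back towards the robot, 44 mm wide between rails 10 mm high and 5 mm thick.
- hinge_left (a point): Hinge of the left lever, 140 mm above the table, outboard of its channel (analyser x = 0, y = +135 mm); hinge axis along the analyser's x. Its bracket is 32 mm wide along x, 24 mm along y and stands 60 mm above the deck. The closed lever's 12 mm thick foot drops into the carrier's notch at x = 0.
- hinge_right (a point): Hinge of the right lever, 140 mm above the table, outboard of its channel (analyser x = 0, y = -135 mm); hinge axis along the analyser's x. Its bracket is 32 mm wide along x, 24 mm along y and stands 60 mm above the deck. The closed lever's 12 mm thick foot drops into the carrier's notch at x = 0.
- sample_carrier_mid (a point): The sample carrier: loose aluminium block 110 mm long, 40 wide, 26 high, notched across its top, sliding in a channel. This point is its middle, 13 mm above the deck; its flat near end face is 55 mm from it towards the robot. On its far end a capped glass vial, 23 mm diameter, top 62 mm above the deck. Starts 30 to 50 mm short of home; home, this point is at analyser x = -10 mm. About 0.25 kg.
- blank_carrier_mid (a point): The plain carrier in the other channel: loose aluminium block 110 mm long, 40 wide, 26 high, notched across its top, sliding in a channel. This point is its middle, 13 mm above the deck; its flat near end face is 55 mm from it towards the robot. No vial. To be left alone.
- lever_left (a joint): Angle of the left lever. 0 = open, handle leaning 35 degrees outward (analyser +y); 1.22 = closed, leaning 35 degrees inward over the channel. Over-centre action: unstable at 0.61, rests only at either end. About 3 N sideways on the knob starts it; past the middle it snaps over by itself.
- lever_left_knob (a point): Centre of the black ball knob (24 mm diameter) at the end of the left lever's 90 mm handle (a 10 mm rod from the hinge); it moves with the lever in the analyser's plane x = 0. Its height over the table is 214 mm at both ends of the swing and 230 mm at the middle.
- lever_right (a joint): Angle of the right lever. 0 = open, handle leaning 35 degrees outward (analyser -y); 1.22 = closed, leaning 35 degrees inward over the channel. Over-centre action: unstable at 0.61, rests only at either end. About 3 N sideways on the knob starts it; past the middle it snaps over by itself.
- lever_right_knob (a point): Centre of the black ball knob (24 mm diameter) at the end of the right lever's 90 mm handle (a 10 mm rod from the hinge); it moves with the lever in the analyser's plane x = 0. Its height over the table is 214 mm at both ends of the swing and 230 mm at the middle.
- bottle_a: Corked dark green wine bottle, 74 mm diameter, 300 mm tall, standing at the right; origin at the centre of its underside. A bystander.
- bottle_b: Second corked wine bottle, same size, farther back at the right; origin at the centre of its underside. A bystander.
- wine_glass: Empty stemmed wine glass, 72 mm wide, 179 mm tall, at the left; origin at the centre of its underside. A bystander.
- beaker: Empty glass beaker, 68 mm wide, 90 mm tall, at the right front; origin at the centre of its underside. A bystander.
- reagent: White plastic reagent bottle with a screw cap, 64 mm wide, 150 mm tall, at the left; origin at the centre of its underside. A bystander.
- vial_jar: Small capped amber jar, 28 mm diameter, 45 mm tall, standing on the analyser's deck between the two channels; origin at the centre of its underside. A bystander.

How it is judged:
By the outcome, as a careful person would: the job done as asked, in the order asked, and still so for the second after the job is handed in, with the robot touching nothing.
It also fails if it takes over 45 s, if anything falls off the work surface, if the arm or the gripper's body presses on something with over 40 N, if the wrist force passes 120 N, or if a joint passes its speed limit or range.

## Robot

A 6-joint arm with a two-finger parallel gripper is mounted at the origin on the work surface. World frame = base frame: x ahead of the robot, y to its left, z up, the work surface at z = 0. Lengths are in m, angles in rad, forces in N, time in s.
With the tool pointing down it reaches from about 0.375 to 0.9 m from the base axis. Payload 3.1 kg.
Tool frame: the origin (TCP) lies between the finger pads; the fingertips stand 11 mm ahead of it and the grasp point (between the pads) lies 8 mm behind it; z points along the fingers, y is the direction in which the jaws open and shut (so a half turn about z gives the same grasp; the last joint's range is limited). The gripper opens to 85 mm and grips with 20 to 120 N. Pads are 22 mm wide; open, the fingers measure 114 mm over their backs; the gripper's body (76 mm by 85 mm) begins 54 mm behind the grasp point. The pads swing forward as they close: fully open they stand 13 mm farther back than shut.
Start: joints at [0.939, 0.527, 1.433, -0, 1.181, -0.178], TCP at [0.274, 0.562, 0.242] pointing down, gripper open.
Joint ranges: [-3.08, 3.08], [-0.75, 2.2], [0.22, 2.44], [-1.43, 4.57], [0, 2.65], [-2.85, 2.85]. Speed limits (rad/s): [2.79, 2.79, 3.14, 3.14, 3.14, 3.14].

## Interface

Orientations are given as a unit quaternion [x, y, z, w].
In Python, from station import manip gives the robot as it stands.
- The arm moves only by the tool move_arm, never from a script. Its argument "deltas" is a list of rows, each a list of 5 numbers: the shift along the tool's x, y, z in units of 40 cm (1.0 is 40 cm), then the turn about the tool's z in units of 0.5 rad (1.0 is 0.5 rad), then the opening in per cent of the stroke, from 0 (shut) to 100 (fully open). In form: [[x, y, z, twist, grip], ...]. A call has exactly 8 rows; each row is the pose to reach, as a shift and turn from the pose commanded when the call began, along the tool's axes at that moment; what a row does not reach only later rows make up. A row lasts 1/12 s, in which the tool goes at most 41.7 mm and 7.16 degrees, less where a joint would pass 70% of its speed; a pose out of reach is approached as far as the arm can. A call with a number of a shift or a turn outside -1 to 1 is refused whole. A call with a gripper value outside its range is refused whole. The fingers move at their own pace and stop on an object; "force" is the grip in N (left out, the last holds). Time passes only in rows, so rows that repeat a pose let the fingers close, or fill a call up. It gives the time, the measured TCP pose, the force and the opening at its end, in the units of the state.
- manip.sense(): the state, without advancing time (a new reading comes with each control period).
- manip.snapshot(name): name is "scene" or "side" or "wrist"; returns (picture, depth): 400x640x3 uint8, red, green, blue; 400x640 float32, m along the optical axis (not along the pixel's ray), 0 where there is no reading.
- manip.get_calibration(name): a dict with "vfov" (degrees; the focal length in pixels is half the picture's height over the tangent of half this angle, whatever the lens; pixels are square), "cx", "cy" (the principal point, pixels), "pose" (4x4, takes a point from camera to world coordinates). Camera axes: x right, y down, z forward; pixel columns grow to the right and rows downward; lengths in m; the calibration is good to about 2 mm. A picture is of the moment at which its call begins: read the wrist's pose just before it. get_calibration takes no time and is no camera call; for the wrist camera it gives the pose at the moment of the call.
- manip.sign_off(): hands the job in, once; it reports no verdict.
The state is a dict: "t": time; "q": joint angles; "qd": joint speeds; "tau": joint torques, N m; "tcp_pos": TCP position; "tool_rot": TCP orientation; "force": force on the tool from outside, world axes, zero at the start; "ft_torque": the same for the moment, N m; "finger_gap": opening from 0.0 (shut) to 1.0 (fully open).
Only numpy, scipy, OpenCV 4.12 (cv2) and the standard library are available. Lean on these libraries where they do the work, as an engineer would, in place of code of your own. Each camera call takes 0.05 s, during which the arm holds its last target.

## Working session

There is one attempt and no reset: what is moved stays moved. The work goes in short steps, Python scripts to look and compute and a tool call to move; the robot and the scene stay as the last step left them, time stands still between calls to the robot, and variables do not carry over. Pictures are saved under pics/ and viewed, and the job is handed in when it is done.

Besides the shell and the picture viewer there is one more tool, called after "Request:" as name([rows], argument=value, ...), one row to a line, values as JSON. move_arm: Moves the arm, as the interface text tells. Its arguments: {"type":"object","properties":{"deltas":{"type":"array","items":{"type":"array","items":{"type":"number"}}},"force":{"type":"number"}},"required":["deltas"]}

```bash
ls; mkdir -p pics; python3 - <<'E'
from station import manip
import cv2,numpy as np
print(manip.sense())
for n in ["scene","side","wrist"]:
    c=manip.get_calibration(n); print(n,c)
    p,d=manip.snapshot(n); cv2.imwrite(f"pics/{n}0.png",p[:,:,::-1]); np.savez(f"{n}0.npz",p=p,d=d,pose=c["pose"],f=200/np.tan(np.radians(c["vfov"]/2)),cx=c["cx"],cy=c["cy"])
E
```

```text
pics
{'t': 0.0, 'q': array([ 9.38478173e-01,  5.28457525e-01,  1.43391193e+00,  5.91235854e-06,
        1.18139871e+00, -1.78500978e-01]), 'qd': array([-0.00044652,  0.00100931, -0.00070055,  0.00086236, -0.00048111,
        0.00057403]), 'tau': array([-6.56190264e-05, -4.42353594e+01, -1.78026545e+01, -2.10003755e-04,
        8.42353329e-03,  4.56941919e-06]), 'tcp_pos': array([0.27355385, 0.56117979, 0.24133584]), 'tool_rot': array([ 2.24967398e-01,  9.74365684e-01, -9.98507806e-04, -4.31518804e-04]), 'force': array([-0.03549887, -0.01797631,  0.61757406]), 'ft_torque': array([-0.02198336, -0.02312746,  0.02736844]), 'finger_gap': 1.0009591403187845}
scene {'vfov': 47.86115011764505, 'cx': 324.8821588713263, 'cy': 208.82185979035438, 'pose': array([[-0.37341029,  0.50475172, -0.77832542,  1.59491232],
       [ 0.92764031,  0.20945061, -0.30921498,  0.39443345],
       [ 0.00694394, -0.83747009, -0.54643905,  0.9087626 ],
       [ 0.        ,  0.        ,  0.        ,  1.        ]])}
side {'vfov': 49.591989296779936, 'cx': 322.31029364571594, 'cy': 195.80820560244203, 'pose': array([[ 0.88356413, -0.29820086,  0.36109649,  0.15995154],
       [-0.46784224, -0.59651662,  0.65214382, -0.68699341],
       [ 0.02093021, -0.74514708, -0.66657165,  0.82293697],
       [ 0.        ,  0.        ,  0.        ,  1.        ]])}
wrist {'vfov': 63.926849161570274, 'cx': 315.9424465744178, 'cy': 193.00317827166492, 'pose': array([[ 0.43855512,  0.8501408 ,  0.29142758,  0.19970108],
       [ 0.89870289, -0.41428209, -0.14388702,  0.59814985],
       [-0.001591  ,  0.32500919, -0.94570952,  0.37242999],
       [ 0.        ,  0.        ,  0.        ,  1.        ]])}
```

View pics/scene0.png

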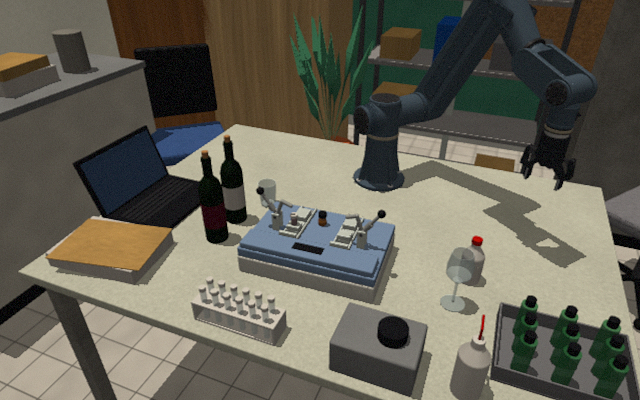

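View pics/side0.png

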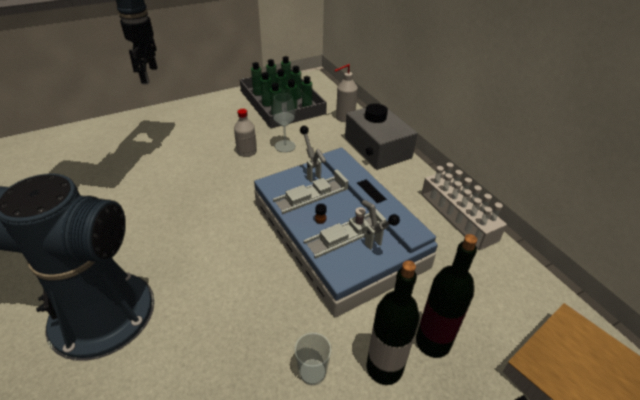

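View pics/wrist0.png

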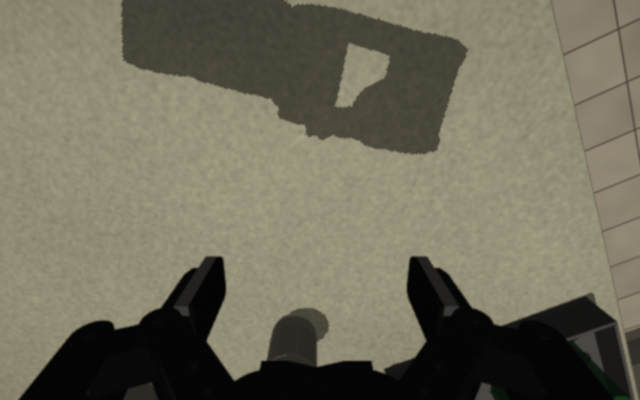

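```bash
python3 - <<'E'
import cv2,numpy as np
for n,(x0,y0,x1,y1) in dict(scene=(235,175,405,295),side=(245,115,445,310)).items():
    p=np.load(n+"0.npz")["p"][y0:y1,x0:x1,::-1]
    s=min(800/(x1-x0),600/(y1-y0)); cv2.imwrite(f"pics/{n}z.png",cv2.resize(p,None,fx=s,fy=s,interpolation=cv2.INTER_CUBIC)); print(s)
E
```

```text
4.705882352941177
3.076923076923077
```

View pics/scenez.png

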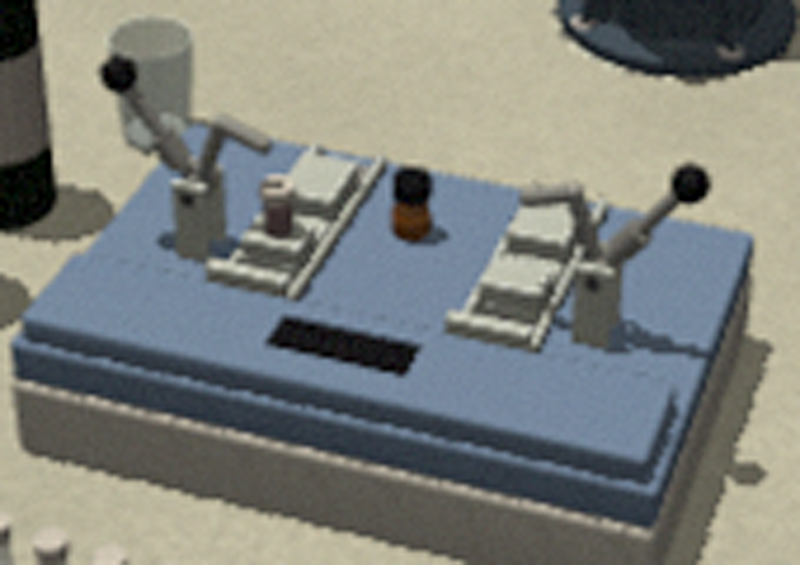

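View pics/sidez.png

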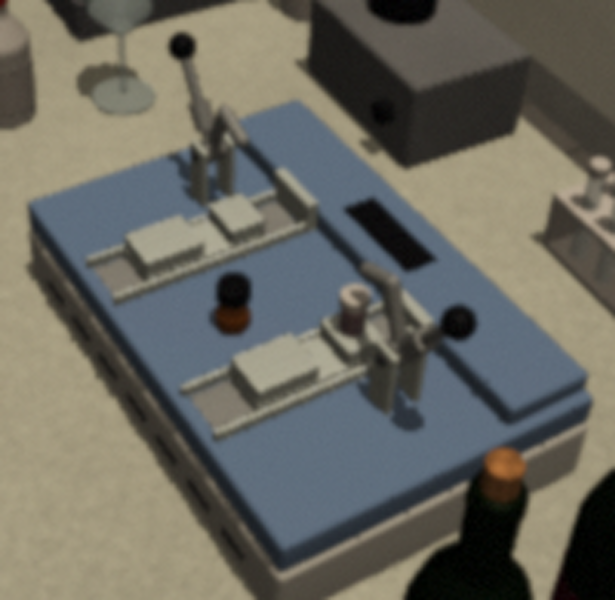

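```bash
cat > h.py <<'E'
import cv2,numpy as np
def load(n):
    z=np.load(n+".npz"); return z
def cloud(z):
    d=z["d"]; v,u=np.mgrid[:400,:640]; f=z["f"]
    c=np.stack([(u-z["cx"])/f*d,(v-z["cy"])/f*d,d],-1)
    return c@z["pose"][:3,:3].T+z["pose"][:3,3]
def proj(z,P):
    T=np.linalg.inv(z["pose"]); c=T[:3,:3]@np.asarray(P)+T[:3,3]
    return c[:2]/c[2]*z["f"]+[z["cx"],z["cy"]]
def ray(z,uv,h):
    d=z["pose"][:3,:3]@np.array([(uv[0]-z["cx"])/z["f"],(uv[1]-z["cy"])/z["f"],1]); o=z["pose"][:3,3]
    return o+d*(h-o[2])/d[2]
E
python3 - <<'E'
from h import *
for n in ["scene0","side0"]:
    z=load(n); W=cloud(z); hsv=cv2.cvtColor(z["p"],cv2.COLOR_RGB2HSV)
    m=(hsv[...,0]>95)&(hsv[...,0]<125)&(hsv[...,1]>60)&(hsv[...,2]>50)&(W[...,0]>.35)&(W[...,0]<.95)&(abs(W[...,1])<.35)&(z["d"]>0)
    hh=W[m][:,2]; print(n,m.sum(),np.histogram(hh,bins=np.arange(.05,.14,.01)))
    for lo,hi in [(.08,.1),(.1,.12),(.08,.12)]:
        q=W[m&(W[...,2]>lo)&(W[...,2]<hi)]
        print(lo,hi,np.median(q[:,2]),cv2.minAreaRect((q[:,:2]).astype(np.float32)), np.percentile(q[:,0],[1,99]))
    # dark & knobs
    g=z["p"].max(-1)
    k=((g<45)&(W[...,2]>.19)&(W[...,2]<.24)&(W[...,0]>.45)&(W[...,0]<.9)&(abs(W[...,1])<.4)).astype(np.uint8)
    N,l,s,c=cv2.connectedComponentsWithStats(k)
    for i in range(1,N):
        if s[i,4]>15: print("knob",s[i],c[i],W[l==i].mean(0), ray(z,c[i],.214))
E
```

```text
scene0 5541 (array([   0,  179,  352,  982, 1783,  817, 1423,    2]), array([0.05, 0.06, 0.07, 0.08, 0.09, 0.1 , 0.11, 0.12, 0.13]))
0.08 0.1 0.0907765835020864 ((0.579224169254303, -0.02892303466796875), (0.28055089712142944, 0.41151806712150574), 2.6646599769592285) [0.44045953 0.71899156]
0.1 0.12 0.11068442251425065 ((0.6716628074645996, -0.02472423017024994), (0.08174721896648407, 0.3950827419757843), 2.93758487701416) [0.63037611 0.71577779]
0.08 0.12 0.09393547302687433 ((0.579224169254303, -0.02892303466796875), (0.28055089712142944, 0.41151806712150574), 2.6646599769592285) [0.44523585 0.71772625]
knob [222 158  20  20 274] [230.77737226 168.08029197] [ 0.49596959 -0.37425517  0.21317381] [ 0.49727774 -0.37340919  0.214     ]
knob [200 175  22  20 320] [209.89375 185.3125 ] [ 0.61662255 -0.37337988  0.21299711] [ 0.61804864 -0.37235033  0.214     ]
knob [257 187   7   8  36] [259.97222222 190.52777778] [ 0.59246308 -0.21281517  0.21791245] [ 0.58677714 -0.21627067  0.214     ]
knob [378 211   7   7  42] [381.0952381  213.92857143] [0.57677702 0.15687481 0.21888667] [0.569556
[... 574 characters left out ...]
0.4079892337322235), 2.766382932662964) [0.43029237 0.701174  ]
knob [301 127   7   7  41] [303.85365854 129.85365854] [0.56423508 0.14924438 0.21579011] [0.56542945 0.1517212  0.214     ]
knob [387 215  12  10  92] [393.08695652 219.73913043] [ 0.58107382 -0.21966676  0.21640094] [ 0.58277146 -0.21781668  0.214     ]
knob [433 266  29  33 506] [445.20158103 281.01778656] [ 0.57611675 -0.38448877  0.21544267] [ 0.57723982 -0.38382071  0.214     ]
knob [378 291  27  28 316] [390.50316456 304.37974684] [ 0.45967803 -0.38474333  0.22396636] [ 0.46471648 -0.37982103  0.214     ]
knob [409 297   7   7  25] [412.08 300.44] [ 0.49350467 -0.39674714  0.22801531] [ 0.50134475 -0.3899      0.214     ]
```

Request:
move_arm([
  [-0.06,-0.075,0,-0.12,0],
  [-0.12,-0.15,0,-0.25,0],
  [-0.18,-0.225,0,-0.37,0],
  [-0.24,-0.3,0,-0.5,0],
  [-0.3,-0.375,0,-0.62,0],
  [-0.36,-0.45,0,-0.75,0],
  [-0.42,-0.525,0,-0.87,0],
  [-0.48,-0.6,0,-1.0,0],
], force=40)

```text
t: 0.82
tcp_pos: [0.3411, 0.2602, 0.2423]
tool_rot: [-0.025, 1.0, -0.0, 0.0]
force: [0.4, 0.7, 0.9]
finger_gap: -0.001
```

Request:
move_arm([
  [-0.02,-0.1,0,0,0],
  [-0.04,-0.2,0,0,0],
  [-0.06,-0.3,0,0,0],
  [-0.08,-0.4,0,0,0],
  [-0.1,-0.5,0,0,0],
  [-0.12,-0.6,0,0,0],
  [-0.14,-0.7,0,0,0],
  [-0.16,-0.8,0,0,0],
])

```text
t: 1.48
tcp_pos: [0.4199, -0.0569, 0.2424]
tool_rot: [-0.023, 1.0, 0.0, 0.0]
force: [-0.5, 0.7, -0.0]
finger_gap: -0.001
```

```bash
cat > shot.py <<'E'
import sys,cv2,numpy as np
from station import manip
n,o=sys.argv[1:3]
s=manip.sense(); c=manip.get_calibration(n); p,d=manip.snapshot(n)
cv2.imwrite(f"pics/{o}.png",p[:,:,::-1]); np.savez(f"{o}.npz",p=p,d=d,pose=c["pose"],f=200/np.tan(np.radians(c["vfov"]/2)),cx=c["cx"],cy=c["cy"])
print(s["t"],s["tcp_pos"],s["tool_rot"],s["force"],s["qd"].round(3))
E
python3 shot.py wrist w1
```

```text
1.4833 [ 0.41989928 -0.05690605  0.24236739] [-2.28055452e-02  9.99739916e-01  7.55429250e-05  5.23131885e-05] [-0.52871411  0.68447396 -0.03252811] [-0.997  0.228 -0.364  0.006  0.119 -0.989]
```

View pics/w1.png

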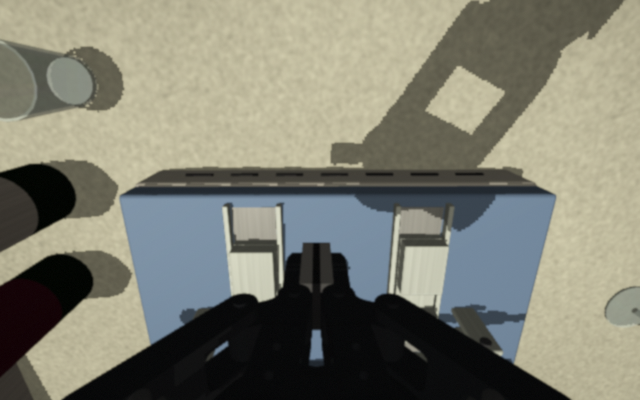

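```bash
python3 - <<'E'
from h import *
z=load("w1"); p=z["p"][170:310,200:470,::-1]
cv2.imwrite("pics/w1z.png",cv2.resize(p,None,fx=2.9,fy=2.9,interpolation=cv2.INTER_CUBIC))
W=cloud(z); hsv=cv2.cvtColor(z["p"],cv2.COLOR_RGB2HSV)
for u in (240,255,270,410,425,440):
    print(u,[(v,*W[v,u].round(3)) for v in range(238,256,2)])
E
```

```text
240 [(238, np.float64(0.485), np.float64(-0.129), np.float64(0.09)), (240, np.float64(0.487), np.float64(-0.129), np.float64(0.09)), (242, np.float64(0.487), np.float64(-0.128), np.float64(0.094)), (244, np.float64(0.487), np.float64(-0.127), np.float64(0.098)), (246, np.float64(0.487), np.float64(-0.126), np.float64(0.103)), (248, np.float64(0.487), np.float64(-0.125), np.float64(0.106)), (250, np.float64(0.487), np.float64(-0.124), np.float64(0.111)), (252, np.float64(0.487), np.float64(-0.123), np.float64(0.114)), (254, np.float64(0.489), np.float64(-0.123), np.float64(0.115))]
255 [(238, np.float64(0.484), np.float64(-0.114), np.float64(0.091)), (240, np.float64(0.486), np.float64(-0.114), np.float64(0.09)), (242, np.float64(0.486), np.float64(-0.113), np.float64(0.095)), (244, np.float64(0.486), np.float64(-0.112), np.float64(0.099)), (246, np.float64(0.486), np.float64(-0.112), np.float64(0.103)), (248, np.float64(0.486), np.float64(-0.111), np.float64(0.107)), (250, np.float64(0.486), np.float64(-0.11), np.float64(0.11)), (252, np.float64(0.486), np.float64(-0.11), np.float64(
[... 1701 characters left out ...]
p.float64(0.478), np.float64(0.045), np.float64(0.116)), (254, np.float64(0.48), np.float64(0.045), np.float64(0.116))]
440 [(238, np.float64(0.471), np.float64(0.063), np.float64(0.099)), (240, np.float64(0.472), np.float64(0.062), np.float64(0.103)), (242, np.float64(0.472), np.float64(0.061), np.float64(0.106)), (244, np.float64(0.472), np.float64(0.059), np.float64(0.111)), (246, np.float64(0.472), np.float64(0.058), np.float64(0.114)), (248, np.float64(0.473), np.float64(0.057), np.float64(0.116)), (250, np.float64(0.475), np.float64(0.058), np.float64(0.117)), (252, np.float64(0.478), np.float64(0.058), np.float64(0.116)), (254, np.float64(0.479), np.float64(0.058), np.float64(0.116))]
```

View pics/w1z.png

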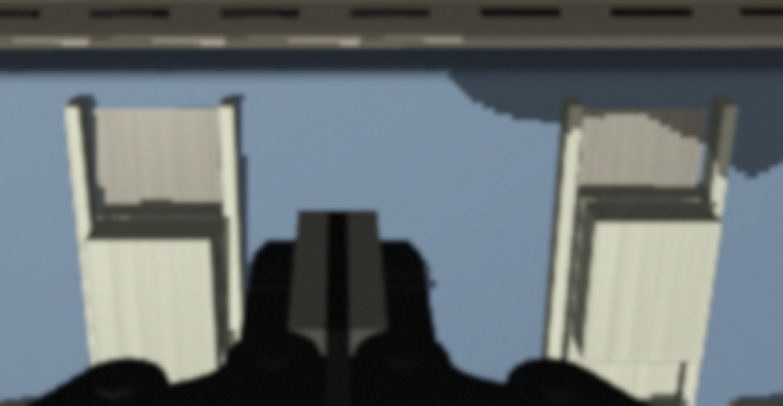

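```bash
python3 - <<'E'
from h import *
z=load("w1"); W=cloud(z); 
# rail points
m=(W[...,2]>.0965)&(W[...,2]<.103)&(W[...,0]<.475)&(W[...,0]>.42)&(z["d"]>.2)
m[:,300:380]&=False
for nm,(a,b) in dict(right=(210,300),left=(385,465)).items():
    mm=np.zeros_like(m); mm[:, a:b]=m[:, a:b]
    q=W[mm]; q=q[:,:2]
    for xs in np.arange(.435,.475,.008):
        s=q[(q[:,0]>xs)&(q[:,0]<xs+.008)]
        if len(s): 
            c=(s[:,1].min()+s[:,1].max())/2; print(nm,xs.round(3),len(s),s[:,1].min().round(4),s[:,1].max().round(4),c.round(4))
    print(nm,"end x",np.sort(q[:,0])[[0,3,8,20]])
    for side in (0,1):
        c=q[:,1]>np.median(q[:,1]) if 0 else (q[:,1]>((q[:,1].min()+q[:,1].max())/2))
        print(side, np.sort(q[c==bool(side)][:,0])[[0,2,5,10]], q[c==bool(side)][:,1].mean())
# deck near edge of analyser
hsv=cv2.cvtColor(z["p"],cv2.COLOR_RGB2HSV)
b=(hsv[...,0]>95)&(hsv[...,0]<125)&(hsv[...,1]>60)&(W[...,2]>.085)&(W[...,2]<.095)
pts=[]
for u in range(140,540,20):
    v=np.where(b[:,u])[0]
    if len(v): pts.append(W[v[0],u])
pts=np.array(pts); print(np.polyfit(pts[:,1],pts[:,0],1)); 
print(np.polyval(np.polyfit(pts[:,1],pts[:,0],1),[-.11,0]))
E
```

```text
right 0.443 49 -0.1423 -0.0888 -0.1156
right 0.451 96 -0.1425 -0.0887 -0.1156
right 0.459 90 -0.1421 -0.0885 -0.1153
right 0.467 87 -0.1422 -0.0877 -0.1149
right end x [0.44638109 0.44650152 0.44700171 0.44880098]
0 [0.44856932 0.44904004 0.44915312 0.44988962] -0.13943878472132348
1 [0.44638109 0.44649928 0.44660476 0.44739936] -0.09072113770325249
left 0.435 48 0.0168 0.0703 0.0435
left 0.443 98 0.0165 0.0712 0.0438
left 0.451 97 0.0169 0.071 0.044
left 0.459 98 0.0174 0.0713 0.0443
left 0.467 228 0.0181 0.0721 0.0451
left end x [0.43847629 0.43888486 0.43946324 0.44093807]
0 [0.44105196 0.44123574 0.44171543 0.4421122 ] 0.023248956823315053
1 [0.43847629 0.4388186  0.43924681 0.43977342] 0.0650508324910633
[-0.04839334  0.43445303]
[0.4397763  0.43445303]
```

```bash
cat > tgt.py <<'E'
import sys,numpy as np
from station import manip
from scipy.spatial.transform import Rotation as R
O=np.array([.5787,-.029]);yaw=.049
ax=np.array([np.cos(yaw),np.sin(yaw)]);ay=np.array([-ax[1],ax[0]])
s=manip.sense();p=s["tcp_pos"];r=R.from_quat(s["tool_rot"]);M=r.as_matrix()
print("t",s["t"],"tcp",p.round(4),"analyser",(p[:2]-O)@ax,(p[:2]-O)@ay,"F",s["force"].round(2),"gap",s["finger_gap"],"q",s["q"].round(2))
print("yaw err rad", np.arctan2(-M[1,0],-M[0,0])-yaw)
if len(sys.argv)>3:
    x,y,h=map(float,sys.argv[1:4]); w=np.r_[O+x*ax+y*ay,h]
    print("target",w,"delta units",(M.T@(w-p)/.4).round(4))
E
python3 tgt.py -.128 -.08 .113
```

```text
t 1.5333 tcp [ 0.4243 -0.0645  0.243 ] analyser -0.15592796942843443 -0.027904042086290052 F [ 1.91 -4.73  0.12] gap 0.002182598474530974 q [-0.41  0.26  1.9  -0.01  0.97 -2.02]
yaw err rad -0.007400887561857146
target [ 0.45477206 -0.11517347  0.113     ] delta units [-0.0689 -0.1273  0.3263]
```

Request:
move_arm([
  [-0.02,-0.04,0.0,-0.015,0],
  [-0.045,-0.085,0.0,-0.015,0],
  [-0.069,-0.127,0.03,-0.015,0],
  [-0.069,-0.127,0.1,-0.015,0],
  [-0.069,-0.127,0.17,-0.015,0],
  [-0.069,-0.127,0.22,-0.015,0],
  [-0.069,-0.127,0.22,-0.015,0],
  [-0.069,-0.127,0.22,-0.015,0],
])

```text
t: 2.2
tcp_pos: [0.4493, -0.1038, 0.1536]
tool_rot: [-0.027, 1.0, 0.001, -0.001]
force: [-0.7, -0.1, 1.0]
finger_gap: -0.002
```

```bash
python3 tgt.py -.128 -.08 .113
```

```text
t 2.2 tcp [ 0.4493 -0.1038  0.1536] analyser -0.1329129858911163 -0.06841652116082357 F [-0.72 -0.14  1.05] gap -0.0018613984473938444 q [-0.47  0.46  1.92  0.    0.77 -2.09]
yaw err rad 0.004686223157312049
target [ 0.45477206 -0.11517347  0.113     ] delta units [-0.0124 -0.0292  0.1015]
```

Request:
move_arm([
  [-0.012,-0.029,0.0,0.01,0],
  [-0.012,-0.029,0.03,0.01,0],
  [-0.012,-0.029,0.06,0.01,0],
  [-0.012,-0.029,0.09,0.01,0],
  [-0.012,-0.029,0.101,0.01,0],
  [-0.012,-0.029,0.101,0.01,0],
  [-0.012,-0.029,0.101,0.01,0],
  [-0.012,-0.029,0.101,0.01,0],
])

```text
t: 2.87
tcp_pos: [0.4563, -0.1162, 0.1149]
tool_rot: [-0.024, 1.0, -0.001, 0.001]
force: [0.6, -0.1, -0.1]
finger_gap: -0.001
```

```bash
python3 tgt.py -.076 -.08 .113; python3 shot.py side s1; python3 - <<'E'
from h import *
p=load("s1")["p"][115:310,245:445,::-1]; cv2.imwrite("pics/s1z.png",cv2.resize(p,None,fx=3,fy=3,interpolation=cv2.INTER_CUBIC))
E
```

```text
t 2.8667 tcp [ 0.4563 -0.1162  0.1149] analyser -0.12656138750217952 -0.08110336572321689 F [ 0.61 -0.14 -0.13] gap -0.0008895466663859724 q [-0.49  0.54  1.93 -0.    0.67 -2.11]
yaw err rad -0.0003338360201111598
target [ 0.50670965 -0.11262649  0.113     ] delta units [-0.1264  0.0028  0.0051]
2.8667 [ 0.45626299 -0.11620505  0.11493727] [-2.43299540e-02  9.99703191e-01 -6.34486193e-04  1.08682555e-03] [ 0.60638965 -0.1433922  -0.12569835] [ 0.001  0.     0.006  0.001 -0.002  0.001]
```

View pics/s1z.png

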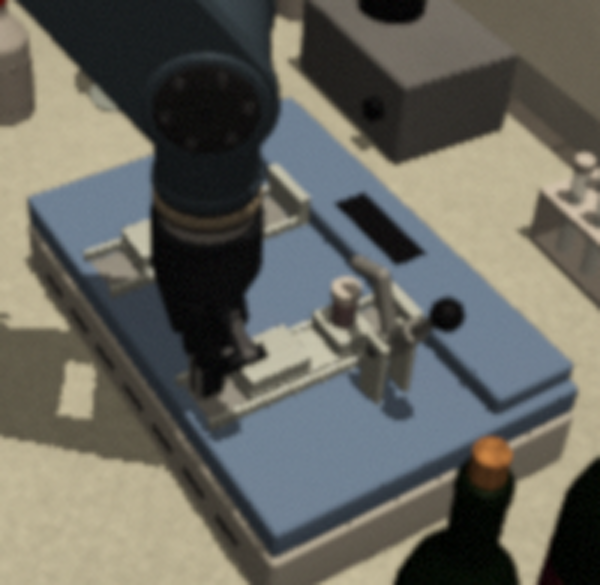

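Request:
move_arm([
  [-0.012,0.002,0.003,0,0],
  [-0.025,0.002,0.003,0,0],
  [-0.038,0.002,0.003,0,0],
  [-0.05,0.002,0.003,0,0],
  [-0.06,0.002,0.003,0,0],
  [-0.07,0.002,0.003,0,0],
  [-0.08,0.002,0.003,0,0],
  [-0.09,0.002,0.003,0,0],
])

```text
t: 3.58
tcp_pos: [0.4912, -0.1129, 0.1126]
tool_rot: [-0.024, 1.0, 0.0, -0.0]
force: [-2.4, -0.6, 1.2]
finger_gap: -0.0
```

```bash
python3 tgt.py -.076 -.08 .113
```

```text
t 3.5833 tcp [ 0.4912 -0.1129  0.1126] analyser -0.0914721469302359 -0.07948826019081257 F [-2.44 -0.59  1.21] gap -0.00035053278927932936 q [-0.45  0.57  1.85 -0.    0.72 -2.07]
yaw err rad -0.00022850206440316184
target [ 0.50670965 -0.11262649  0.113     ] delta units [-0.0387 -0.0013 -0.0011]
```

Request:
move_arm([
  [-0.008,-0.001,0,0,0],
  [-0.016,-0.001,0,0,0],
  [-0.022,-0.001,0,0,0],
  [-0.028,-0.001,0,0,0],
  [-0.032,-0.001,0,0,0],
  [-0.036,-0.001,0,0,0],
  [-0.039,-0.001,0,0,0],
  [-0.042,-0.001,0,0,0],
])

```text
t: 4.25
tcp_pos: [0.5049, -0.1127, 0.1126]
tool_rot: [-0.025, 1.0, 0.0, -0.004]
force: [-11.1, -5.0, 7.5]
finger_gap: -0.002
```

```bash
python3 tgt.py -.076 -.08 .113
```

```text
t 4.25 tcp [ 0.5049 -0.1127  0.1126] analyser -0.07777858985595608 -0.07999287445744935 F [-11.09  -5.01   7.52] gap -0.0018953119403763885 q [-0.43  0.59  1.81 -0.    0.75 -2.05]
yaw err rad 0.0014339623710231952
target [ 0.50670965 -0.11262649  0.113     ] delta units [-0.0044 -0.     -0.001 ]
```

Request:
move_arm([
  [-0.002,0,0,0,0],
  [-0.005,0,0,0,0],
  [-0.005,0,0,0,0],
  [0.0,0,0,0,0],
  [0.02,0,0,0,0],
  [0.05,0,0,0,0],
  [0.07,0,0,0,0],
  [0.07,0,0,0,0],
])

```text
t: 4.92
tcp_pos: [0.4786, -0.1136, 0.1127]
tool_rot: [-0.024, 1.0, 0.0, -0.001]
force: [1.2, 0.3, -0.3]
finger_gap: 0.001
```

```bash
python3 tgt.py; python3 shot.py scene c1; python3 shot.py wrist w2; python3 - <<'E'
from h import *
p=load("c1")["p"][185:255,255:345,::-1]; cv2.imwrite("pics/c1z.png",cv2.resize(p,None,fx=8,fy=8,interpolation=cv2.INTER_CUBIC))
z=load("c1");W=cloud(z)
O=np.array([.5787,-.029]);y=.049
ax=np.array([np.cos(y),np.sin(y)]);ay=np.array([-ax[1],ax[0]])
X=(W[...,:2]-O)@ax;Y=(W[...,:2]-O)@ay
for P in [(.045,-.08,.09),(.045,-.06,.12),(.045,-.1,.12)]:
    w=np.r_[O+P[0]*ax+P[1]*ay,P[2]]; print(P,((proj(z,w)-[255,185])*8).round())
for yy in (-.09,-.07):
  m=(abs(Y-yy)<.006)&(X>-.1)&(X<.07)&(W[...,2]>.08)
  o=np.argsort(X[m]); print(np.c_[X[m][o],W[m][o][:,2]][-60:].round(3).tolist())
E
```

```text
t 4.9167 tcp [ 0.4786 -0.1136  0.1127] analyser -0.10413326771794876 -0.079642237066229 F [ 1.22  0.28 -0.34] gap 0.0010339039819565504 q [-0.46  0.56  1.88  0.    0.7  -2.08]
yaw err rad -0.0011015011358482887
4.9167 [ 0.47859263 -0.11364713  0.11269656] [-2.39467159e-02  9.99712991e-01  4.21588091e-04 -5.58406882e-04] [ 1.22359557  0.28022339 -0.33606806] [ 0.009  0.01  -0.042  0.006 -0.002  0.013]
4.9667 [ 0.47982733 -0.11401605  0.11284912] [-2.39557253e-02  9.99712986e-01  1.40118624e-05  2.63444034e-04] [ 0.22088551 -0.4905728   0.32038905] [ 0.008  0.007 -0.036  0.001 -0.005  0.002]
(0.045, -0.08, 0.09) [268. 437.]
(0.045, -0.06, 0.12) [315. 383.]
(0.045, -0.1, 0.12) [216. 361.]
[[0.025, 0.154], [0.027, 0.154], [0.028, 0.151], [0.029, 0.153], [0.032, 0.117], [0.033, 0.137], [0.033, 0.118], [0.034, 0.123], [0.034, 0.126], [0.034, 0.153], [0.035, 0.116], [0.035, 0.152], [0.035, 0.121], [0.036, 0.15], [0.036, 0.132], [0.036, 0.125], [0.037, 0.136], [0.037, 0.122], [0.038, 0.141], [0.038, 0.148], [0.038, 0.137], [0.039, 0.118], [0.039, 0.148], [0.039, 0.131], [0.039, 0.135], [0.03
[... 795 characters left out ...]
0.115], [0.033, 0.119], [0.033, 0.152], [0.034, 0.122], [0.034, 0.126], [0.034, 0.134], [0.035, 0.118], [0.035, 0.116], [0.036, 0.146], [0.036, 0.12], [0.037, 0.116], [0.039, 0.117], [0.04, 0.134], [0.045, 0.12], [0.046, 0.122], [0.048, 0.122], [0.049, 0.122], [0.049, 0.115], [0.05, 0.121], [0.05, 0.12], [0.051, 0.12], [0.051, 0.111], [0.052, 0.109], [0.052, 0.111], [0.052, 0.116], [0.053, 0.123], [0.053, 0.115], [0.053, 0.119], [0.054, 0.11], [0.054, 0.117], [0.054, 0.115], [0.055, 0.113], [0.055, 0.11], [0.056, 0.121], [0.058, 0.111], [0.058, 0.11], [0.06, 0.109], [0.061, 0.111], [0.062, 0.112], [0.062, 0.114], [0.063, 0.111], [0.065, 0.111], [0.065, 0.109], [0.067, 0.111], [0.067, 0.109]]
```

View pics/c1z.png

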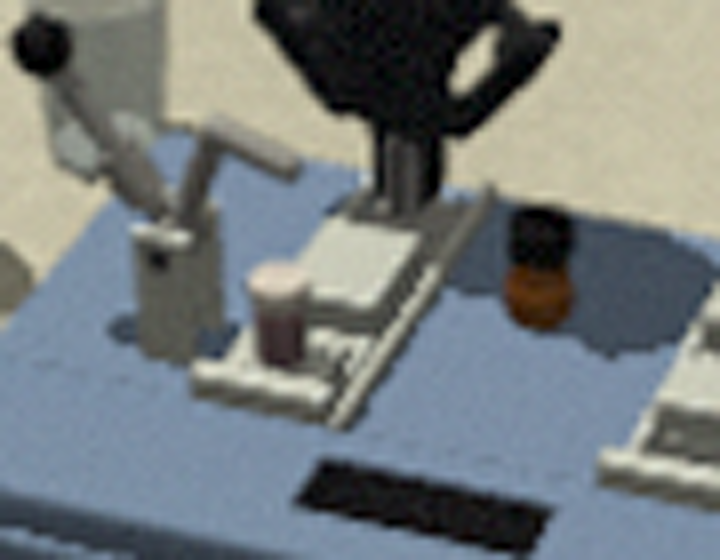

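View pics/w2.png

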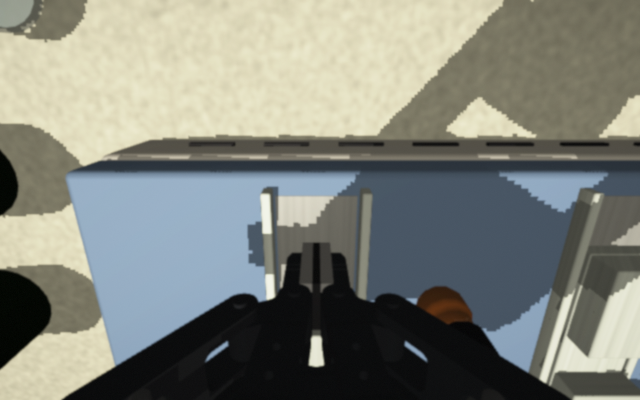

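Request:
move_arm([
  [0.02,0,0,0,0],
  [0.03,0,-0.04,0,0],
  [0.05,0.02,-0.12,0,0],
  [0.07,0.06,-0.2,0,0],
  [0.09,0.1,-0.28,0,0],
  [0.11,0.14,-0.33,0,0],
  [0.11,0.14,-0.33,0,0],
  [0.11,0.14,-0.33,0,0],
])

```text
t: 5.68
tcp_pos: [0.4338, -0.06, 0.2457]
tool_rot: [-0.025, 1.0, -0.001, 0.002]
force: [0.4, 0.2, 0.3]
finger_gap: -0.004
```

```bash
python3 tgt.py;  python3 shot.py wrist w3; python3 - <<'E'
from h import *
z=load("w3");W=cloud(z)
O=np.array([.5787,-.029]);y=.049
ax=np.array([np.cos(y),np.sin(y)]);ay=np.array([-ax[1],ax[0]])
X=(W[...,:2]-O)@ax;Y=(W[...,:2]-O)@ay
for c in (-.08,.08):
    m=(abs(Y-c)<.015)&(W[...,2]>.098)&(W[...,2]<.112)&(X>-.13)&(X<-.03); print(c,m.sum(),np.percentile(X[m],[5,50,95]) if m.any() else 0)
E
```

```text
t 5.6833 tcp [ 0.4338 -0.06    0.2457] analyser -0.14623311745022974 -0.023859387650812042 F [0.43 0.25 0.35] gap -0.004478282014829996 q [-0.39  0.27  1.88 -0.    0.99 -2.01]
yaw err rad 0.0013244803867232674
5.6833 [ 0.43381104 -0.05999331  0.24574495] [-2.51580343e-02  9.99681651e-01 -8.43048230e-04  1.72032565e-03] [0.42795212 0.24500604 0.3497512 ] [-0.022  0.055  0.003 -0.005 -0.013 -0.002]
-0.08 230 [-0.06571925 -0.06508752 -0.06432662]
0.08 430 [-0.10251256 -0.03877528 -0.03107684]
```

View pics/w3.png

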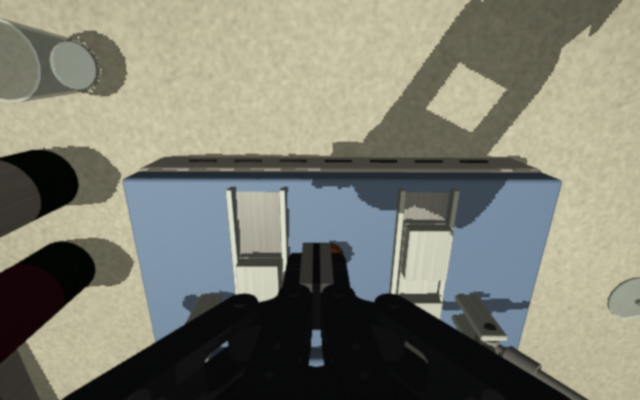

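```bash
python3 - <<'E'
from h import *
O=np.array([.5787,-.029]);y=.049
ax=np.array([np.cos(y),np.sin(y)]);ay=np.array([-ax[1],ax[0]])
for n in ("c1","side0"):
    z=load(n);W=cloud(z)
    X=(W[...,:2]-O)@ax;Y=(W[...,:2]-O)@ay;Z=W[...,2]
    m=(abs(X)<.03)&(Y>-.22)&(Y<-.05)&(Z>.13)&(Z<.25)&(z["d"]>0)
    for a in np.arange(-.22,-.05,.01):
        s=m&(Y>=a)&(Y<a+.01)
        if s.any(): print(n,a.round(3),s.sum(),"z",Z[s].min().round(3),Z[s].max().round(3),"x",X[s].min().round(3),X[s].max().round(3))
    b=(X>-.2)&(X<.15)&(Y<-.22)&(Y>-.5)&(Z>.12)&(Z<.32)
    N,l,st,c=cv2.connectedComponentsWithStats(b.astype(np.uint8))
    for i in range(1,N):
        if st[i,4]>60: print("obj",X[l==i].min(),X[l==i].max(),"ymax",np.percentile(Y[l==i],[1,99]),Z[l==i].max())
E
```

```text
c1 -0.2 14 z 0.21 0.227 x -0.002 0.01
c1 -0.19 34 z 0.196 0.228 x -0.009 0.012
c1 -0.18 24 z 0.177 0.221 x -0.002 0.008
c1 -0.17 21 z 0.17 0.195 x -0.006 0.008
c1 -0.16 28 z 0.157 0.181 x -0.006 0.01
c1 -0.15 47 z 0.13 0.173 x -0.012 0.018
c1 -0.14 40 z 0.132 0.179 x -0.012 0.018
c1 -0.13 53 z 0.131 0.199 x -0.015 0.017
c1 -0.12 19 z 0.175 0.199 x -0.006 0.008
c1 -0.11 14 z 0.185 0.197 x -0.003 0.009
c1 -0.1 19 z 0.15 0.192 x -0.006 0.028
c1 -0.09 13 z 0.15 0.188 x -0.001 0.029
c1 -0.08 8 z 0.131 0.153 x 0.019 0.03
obj -0.138595773208022 0.045767598022828676 ymax [-0.38381474 -0.31815526] 0.31985865383117085
side0 -0.2 70 z 0.204 0.224 x -0.014 0.006
side0 -0.19 40 z 0.207 0.225 x -0.014 0.004
side0 -0.18 17 z 0.184 0.221 x -0.009 -0.003
side0 -0.17 36 z 0.164 0.192 x -0.011 0.003
side0 -0.16 38 z 0.153 0.179 x -0.011 0.003
side0 -0.15 66 z 0.131 0.173 x -0.02 0.013
side0 -0.14 67 z 0.131 0.17 x -0.021 0.0
side0 -0.13 81 z 0.131 0.195 x -0.018 0.014
side0 -0.12 27 z 0.179 0.197 x -0.009 0.002
side0 -0.11 19 z 0.181 0.194 x -0.009 0.003
side0 -0.1 36 z 0.132 0.191 x -0.011 0.001
side0 -0.09 75 z 0.13 0.185 x -0.016 0.007
side0 -0.08 26 z 0.132 0.152 x -0.014 0.006
side0 -0.07 2 z 0.149 0.15 x -0.003 -0.0
obj -0.03521558705380438 0.031967788710228526 ymax [-0.39519331 -0.33205254] 0.3188134686249837
obj -0.15616591926481824 -0.0898421123832143 ymax [-0.389183  -0.3284665] 0.3178765537700703
```

```bash
python3 tgt.py 0 -.228 .29
```

```text
t 5.7333 tcp [ 0.4337 -0.0603  0.2447] analyser -0.14637598585861983 -0.024198714464193895 F [ 0.19 -0.62 -0.37] gap -0.002345273390264512 q [-0.39  0.27  1.88 -0.    0.99 -2.01]
yaw err rad 0.0005322835150804867
target [ 0.58986753 -0.25672634  0.29      ] delta units [-0.3658 -0.5098 -0.1122]
```

Request:
move_arm([
  [-0.02,-0.03,-0.06,0,0],
  [-0.07,-0.09,-0.112,0,0],
  [-0.12,-0.16,-0.112,0,0],
  [-0.18,-0.23,-0.112,0,0],
  [-0.23,-0.3,-0.112,0,0],
  [-0.28,-0.37,-0.112,0,0],
  [-0.33,-0.45,-0.112,0,0],
  [-0.366,-0.51,-0.112,0,0],
])

```text
t: 6.4
tcp_pos: [0.5909, -0.2605, 0.2864]
tool_rot: [-0.024, 1.0, 0.0, -0.001]
force: [0.4, -0.1, -0.1]
finger_gap: 0.003
```

```bash
python3 tgt.py 0 -.228 .208;  python3 shot.py side s2; python3 shot.py scene c2;python3 tgt.py 0 -.228 .208;
```

```text
t 6.4 tcp [ 0.5909 -0.2605  0.2864] analyser 0.0008568035196483617 -0.2317931055239401 F [ 0.43 -0.13 -0.06] gap 0.002618696123693927 q [-0.59  0.51  1.32 -0.    1.3  -2.21]
yaw err rad -0.0018459036601021286
target [ 0.58986753 -0.25672634  0.208     ] delta units [0.0018 0.0094 0.196 ]
6.4 [ 0.59090909 -0.26047293  0.28639583] [-2.35745796e-02  9.99721621e-01  2.78632777e-04 -9.17997325e-04] [ 0.43369022 -0.13375253 -0.05727443] [-0.204  0.4   -0.718  0.009  0.345 -0.204]
6.45 [ 0.59353159 -0.26532635  0.28618109] [-0.02233661  0.99974752 -0.00217625  0.00110838] [ 3.47168008 -3.29049188  1.05359854] [ 0.018 -0.05   0.101  0.008 -0.017  0.042]
t 6.5 tcp [ 0.5915 -0.2623  0.286 ] analyser 0.0013472195468909804 -0.23364791351302738 F [ 0.02  0.77 -1.14] gap 0.0009291408388335333 q [-0.59  0.52  1.32 -0.    1.3  -2.2 ]
yaw err rad -0.004298516689461664
target [ 0.58986753 -0.25672634  0.208     ] delta units [0.0033 0.0143 0.195 ]
```

View pics/s2.png

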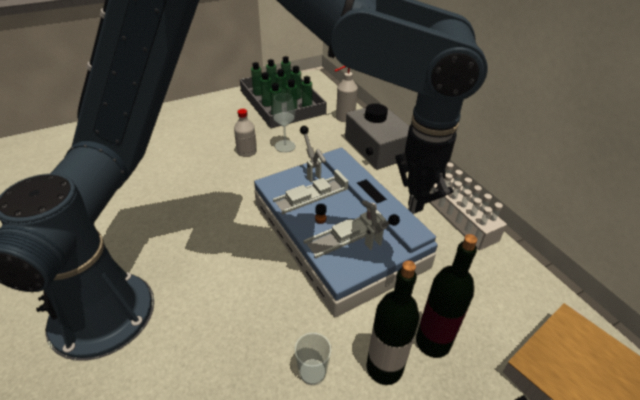

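View pics/c2.png

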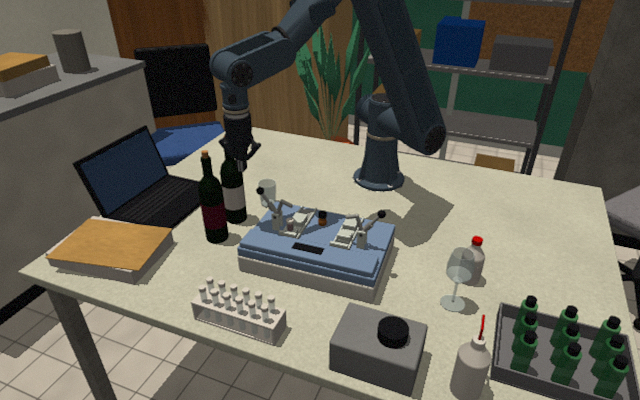

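Request:
move_arm([
  [0.003,0.01,0.03,0,0],
  [0.003,0.01,0.07,0,0],
  [0.003,0.01,0.11,0,0],
  [0.003,0.01,0.14,0,0],
  [0.003,0.01,0.17,0,0],
  [0.003,0.01,0.19,0,0],
  [0.003,0.01,0.195,0,0],
  [0.003,0.01,0.195,0,0],
])

```text
t: 7.17
tcp_pos: [0.5874, -0.2526, 0.2098]
tool_rot: [-0.024, 1.0, 0.001, -0.001]
force: [0.6, -0.2, -0.1]
finger_gap: -0.001
```

```bash
python3 tgt.py 0 -.14 .208;  python3 shot.py side s3;  python3 - <<'E'
from h import *
p=load("s3")["p"][115:310,305:505,::-1]; cv2.imwrite("pics/s3z.png",cv2.resize(p,None,fx=3,fy=3,interpolation=cv2.INTER_CUBIC))
E
```

```text
t 7.1667 tcp [ 0.5874 -0.2526  0.2098] analyser -0.0022284116649957915 -0.22377566122368445 F [ 0.61 -0.16 -0.12] gap -0.0010363897782075396 q [-0.58  0.58  1.42 -0.    1.14 -2.2 ]
yaw err rad -0.0004661422813546229
target [ 0.58555726 -0.16883196  0.208     ] delta units [-0.0055  0.2094  0.0048]
7.1667 [ 0.58743488 -0.25261622  0.20977879] [-2.42632615e-02  9.99704280e-01  9.16356706e-04 -1.34433869e-03] [ 0.61224642 -0.16253193 -0.1179777 ] [ 0.001 -0.025 -0.025  0.     0.007 -0.001]
```

View pics/s3z.png

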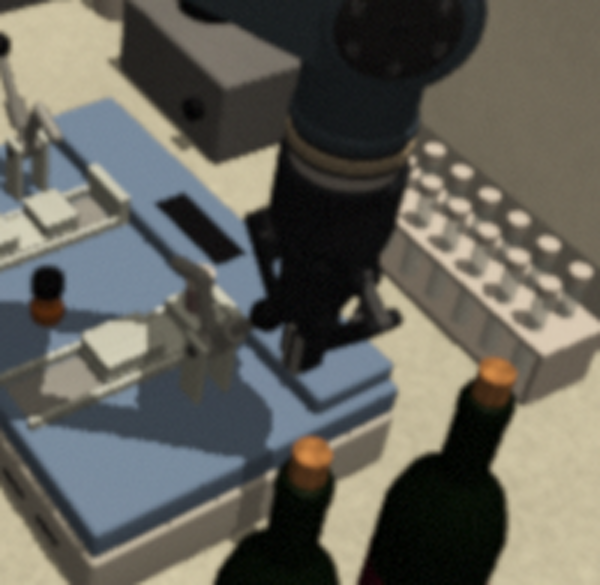

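```bash
python3 - <<'E'
from h import *
from scipy.spatial.transform import Rotation as R
z=load("w3");W=cloud(z)
M=R.from_quat([-2.51580343e-02,9.99681651e-01,-8.43048230e-04,1.72032565e-03]).as_matrix()
L=(W-[.43381104,-.05999331,.24574495])@M
m=(L[...,2]<.03)&(z["d"]>0)&(z["d"]<.25)
for a in np.arange(-.11,.02,.01):
    s=m&(L[...,2]>=a)&(L[...,2]<a+.01)
    if s.any(): print("tool z",a.round(2),s.sum(),"y",L[s][:,1].min().round(3),L[s][:,1].max().round(3),"x",L[s][:,0].min().round(3),L[s][:,0].max().round(3))
# side view s3 near knob
z=load("s3");W=cloud(z)
M=R.from_quat([-2.42632615e-02,9.99704280e-01,9.16356706e-04,-1.34433869e-03]).as_matrix()
L=(W-[0.58743488,-0.25261622,0.20977879])@M
m=(abs(L[...,0])<.05)&(abs(L[...,1])<.08)&(z["d"]>0)&(z["p"].max(-1)<70)
for a in np.arange(-.11,.02,.01):
    s=m&(L[...,2]>=a)&(L[...,2]<a+.01)
    if s.any(): print("S tool z",a.round(2),s.sum(),"y",L[s][:,1].min().round(3),L[s][:,1].max().round(3),"x",L[s][:,0].min().round(3),L[s][:,0].max().round(3))
E
```

```text
tool z -0.09 1 y 0.017 0.017 x 0.018 0.018
tool z -0.08 6811 y -0.062 0.062 x 0.006 0.018
tool z -0.07 10744 y -0.06 0.058 x -0.007 0.017
tool z -0.06 6982 y -0.051 0.05 x -0.013 0.017
tool z -0.05 7335 y -0.043 0.042 x -0.013 0.013
tool z -0.04 2876 y -0.035 0.034 x -0.013 0.013
tool z -0.03 949 y -0.019 0.017 x -0.013 0.012
tool z -0.02 826 y -0.014 0.013 x 0.004 0.01
tool z -0.01 694 y -0.014 0.013 x 0.004 0.011
tool z -0.0 343 y -0.013 0.013 x 0.005 0.01
S tool z -0.11 68 y -0.041 -0.02 x -0.008 0.012
S tool z -0.1 140 y -0.044 0.017 x -0.01 0.02
S tool z -0.09 179 y -0.06 0.056 x -0.008 0.02
S tool z -0.08 209 y -0.062 0.057 x -0.009 0.019
S tool z -0.07 147 y -0.055 0.058 x -0.001 0.018
S tool z -0.06 134 y -0.048 0.048 x -0.013 0.017
S tool z -0.05 126 y -0.041 0.041 x -0.012 0.013
S tool z -0.04 93 y -0.033 0.034 x -0.008 0.014
S tool z -0.03 32 y -0.015 0.01 x 0.004 0.012
S tool z -0.02 84 y -0.014 0.042 x -0.006 0.012
S tool z -0.01 105 y -0.015 0.043 x -0.006 0.012
S tool z -0.0 39 y -0.013 0.042 x -0.003 0.011
S tool z 0.01 11 y -0.006 0.054 x 0.002 0.008
```

Request:
move_arm([
  [-0.005,0.0,-0.01,0,0],
  [-0.005,0.012,-0.01,0,0],
  [-0.005,0.025,-0.01,0,0],
  [-0.005,0.038,-0.01,0,0],
  [-0.005,0.05,-0.01,0,0],
  [-0.005,0.063,-0.01,0,0],
  [-0.005,0.075,-0.01,0,0],
  [-0.005,0.088,-0.01,0,0],
])

```text
t: 7.88
tcp_pos: [0.5917, -0.2226, 0.2205]
tool_rot: [-0.024, 1.0, -0.006, 0.005]
force: [0.4, -4.5, 3.4]
finger_gap: -0.0
```

```bash
python3 tgt.py 0 -.15 .214
```

```text
t 7.8833 tcp [ 0.5917 -0.2226  0.2205] analyser 0.0035445856808939066 -0.1940480106440816 F [ 0.39 -4.54  3.38] gap -0.00047169930138969425 q [-0.53  0.56  1.45 -0.01  1.12 -2.15]
yaw err rad -0.0007372606132534237
target [ 0.58604706 -0.17881996  0.214     ] delta units [0.0091 0.1103 0.0148]
```

Request:
move_arm([
  [0.003,0.012,0.005,0,0],
  [0.006,0.025,0.01,0,0],
  [0.008,0.038,0.01,0,0],
  [0.008,0.052,0.01,0,0],
  [0.008,0.066,0.01,0,0],
  [0.008,0.08,0.01,0,0],
  [0.008,0.095,0.01,0,0],
  [0.008,0.11,0.01,0,0],
])

```text
t: 8.55
tcp_pos: [0.5829, -0.1727, 0.2111]
tool_rot: [-0.025, 1.0, 0.0, -0.0]
force: [0.0, -0.3, -0.2]
finger_gap: -0.001
```

```bash
python3 tgt.py 0 -.15 .214; python3 shot.py scene c4;  python3 - <<'E'
from h import *
p=load("c4")["p"][165:265,235:385,::-1]; cv2.imwrite("pics/c4z.png",cv2.resize(p,None,fx=5,fy=5,interpolation=cv2.INTER_CUBIC))
E
```

```text
t 8.55 tcp [ 0.5829 -0.1727  0.2111] analyser -0.002891753903997781 -0.14375631511334325 F [ 0.02 -0.29 -0.23] gap -0.0010742333396240996 q [-0.47  0.54  1.51  0.    1.09 -2.09]
yaw err rad 7.774462591983444e-05
target [ 0.58604706 -0.17881996  0.214     ] delta units [-0.0072 -0.0156 -0.0073]
8.55 [ 0.58285296 -0.17272541  0.21107308] [-2.45361863e-02  9.99698724e-01  4.38385522e-04 -4.95116787e-04] [ 0.01890081 -0.28875117 -0.22630233] [ 0.1   -0.034  0.059 -0.002 -0.032  0.103]
```

View pics/c4z.png

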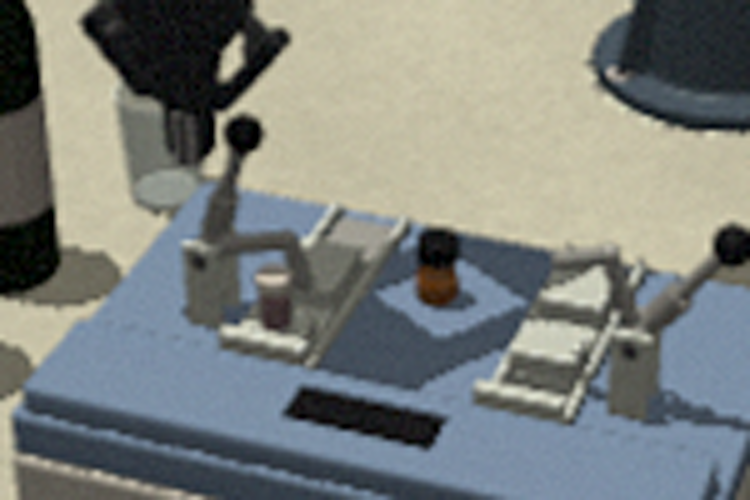

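Request:
move_arm([
  [0,0.0,0,0,0],
  [0,-0.02,0,0,0],
  [0,-0.05,0,0,0],
  [0,-0.07,-0.03,0,0],
  [0,-0.07,-0.1,0,0],
  [0,-0.07,-0.18,0,0],
  [0,-0.07,-0.22,0,0],
  [0,-0.07,-0.22,0,0],
])

```text
t: 9.27
tcp_pos: [0.5869, -0.205, 0.3045]
tool_rot: [-0.024, 1.0, -0.003, 0.005]
force: [0.8, -0.8, 0.0]
finger_gap: 0.005
```

```bash
python3 tgt.py -.15 -.2 .3; python3 shot.py scene c5;  python3 - <<'E'
from h import *
p=load("c5")["p"][165:265,235:385,::-1]; cv2.imwrite("pics/c5z.png",cv2.resize(p,None,fx=5,fy=5,interpolation=cv2.INTER_CUBIC))
O=np.array([.5787,-.029]);y=.049
ax=np.array([np.cos(y),np.sin(y)]);ay=np.array([-ax[1],ax[0]])
z=load("c5");W=cloud(z);X=(W[...,:2]-O)@ax;Y=(W[...,:2]-O)@ay;Z=W[...,2]
m=(abs(X)<.03)&(Y>-.22)&(Y<-.03)&(Z>.19)&(Z<.26)&(z["p"].max(-1)<50)
print(m.sum(),X[m].mean(),Y[m].mean(),Z[m].mean())
E
```

```text
t 9.2667 tcp [ 0.5869 -0.205   0.3045] analyser -0.0004230422294274499 -0.17621040212017966 F [ 0.79 -0.82  0.01] gap 0.005204580127650094 q [-0.52  0.46  1.37 -0.    1.3  -2.13]
yaw err rad -0.0017936770466859542
target [ 0.43867612 -0.23610701  0.3       ] delta units [ 0.3739 -0.0601  0.0084]
9.2667 [ 0.58690832 -0.20501962  0.30453396] [-0.02358725  0.9997074  -0.00291444  0.0045006 ] [ 0.79420845 -0.82236352  0.01135324] [ 0.002  0.042  0.075  0.001 -0.047  0.004]
36 0.006608258273311733 -0.0823256940845586 0.21801250604715233
```

View pics/c5z.png

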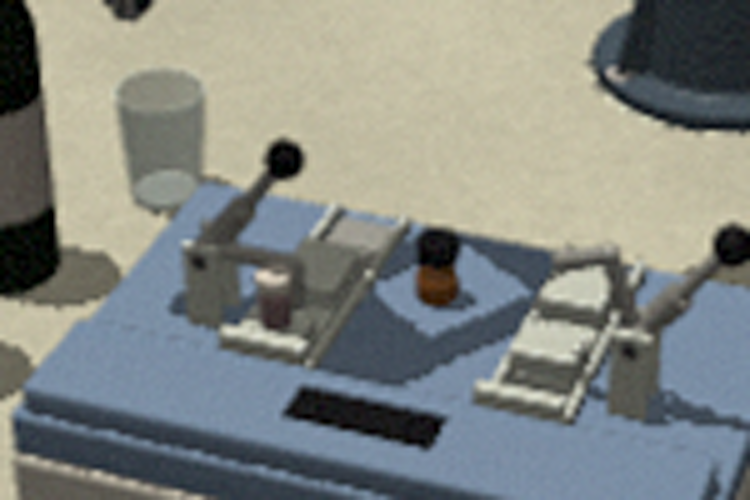

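```bash
python3 shot.py side s5; python3 - <<'E'
from h import *
p=load("s5")["p"][115:395,245:475,::-1]; cv2.imwrite("pics/s5z.png",cv2.resize(p,None,fx=2.1,fy=2.1,interpolation=cv2.INTER_CUBIC))
E
```

```text
9.3167 [ 0.58565148 -0.20413574  0.30193119] [-0.0236385   0.99971604 -0.00170376  0.0024822 ] [ 0.23458755 -0.1893145  -0.48917134] [ 0.006  0.04   0.069  0.001 -0.008  0.003]
```

View pics/s5z.png

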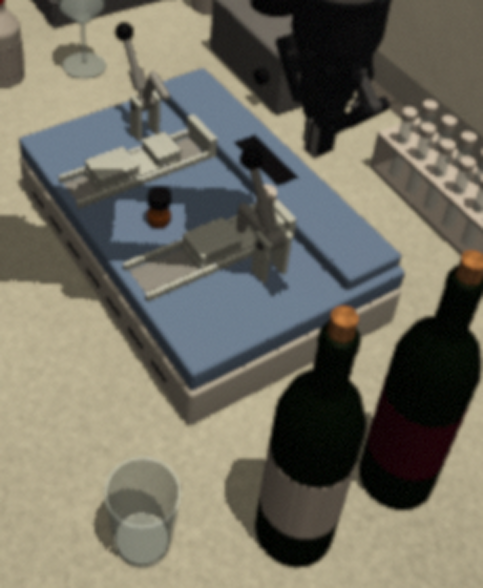

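The side view shows the right lever leaning inward with its knob at crop pixel (252,158), the vial upright, and the left station, jar, bottles and beaker unmoved. The gripper is well clear of everything.

```bash
python3 -c "
from station import manip
print(manip.sign_off())"
```

```text
the job is handed in; nothing more can be done
None
```

The job is done and handed in at about 9.3 s. The vial carrier, in the right channel, is home against its stop and the right lever is closed over it.

- **Carrier:** I pushed it about 32 mm with the shut fingertips, until the force at the stop rose to about 11 N. The wrist depth picture, taken before the lever was flipped, put its near face at analyser x = -65.1 mm; home is -65 mm.
- **Lever:** I pushed the right knob inward past its centre with about 4.5 N and it snapped over by itself. Its knob then measured y = -82 mm, against about -83 mm when closed, with the foot down in the notch.
- **Everything else:** In the last pictures the vial is upright, the left carrier, left lever, jar, bottles and beaker look unmoved, and the robot is touching nothing.

No check failed. The side camera placed the knobs up to 5 mm from where the scene camera did, so I worked from wrist-camera depth instead. I did not re-measure the carrier's position after the lever closed, only looked at the pictures.

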